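Put the screwdriver set back in its clip rail by length

TASK

Put the four loose black screwdrivers back into the clip rail, each pressed fully home in its spring clip, so that the whole set of six stands in order of length from one end of the rail to the other. The longest and the shortest are already in the end clips: leave them where they are, and have all handles point the same way as theirs.

Things in the scene. Friction and masses are not known exactly. Their poses are not given: they have to be found in the camera images.
- driver_longest: Flat-blade screwdriver 229 mm long (bare shaft 120), 80 g. The longest of six, already home in one end clip of the rail. Origin: on the axis, mid grip; x to the blade tip, z up. Black octagonal handle, 20 across flats (flats at sides and top), x -46 to +22; neck 14 diameter, 24 long, centred at x = +40; collar 20 diameter to x = +63; then 6 mm steel shaft.
- driver_long: Flat-blade screwdriver 209 mm long (bare shaft 100), 80 g. One of four loose ones, lying on the desk, axis 10 mm up. Origin: on the axis, mid grip; x to the blade tip, z up. Black octagonal handle, 20 across flats (flats at sides and top), x -46 to +22; neck 14 diameter, 24 long, centred at x = +40; collar 20 diameter to x = +63; then 6 mm steel shaft.
- driver_medium_long: Flat-blade screwdriver 189 mm long (bare shaft 80), 80 g. One of four loose ones, lying on the desk, axis 10 mm up. Origin: on the axis, mid grip; x to the blade tip, z up. Black octagonal handle, 20 across flats (flats at sides and top), x -46 to +22; neck 14 diameter, 24 long, centred at x = +40; collar 20 diameter to x = +63; then 6 mm steel shaft.
- driver_medium_short: Flat-blade screwdriver 169 mm long (bare shaft 60), 80 g. One of four loose ones, lying on the desk, axis 10 mm up. Origin: on the axis, mid grip; x to the blade tip, z up. Black octagonal handle, 20 across flats (flats at sides and top), x -46 to +22; neck 14 diameter, 24 long, centred at x = +40; collar 20 diameter to x = +63; then 6 mm steel shaft.
- driver_short: Flat-blade screwdriver 149 mm long (bare shaft 40), 80 g. One of four loose ones, lying on the desk, axis 10 mm up. Origin: on the axis, mid grip; x to the blade tip, z up. Black octagonal handle, 20 across flats (flats at sides and top), x -46 to +22; neck 14 diameter, 24 long, centred at x = +40; collar 20 diameter to x = +63; then 6 mm steel shaft.
- driver_shortest: Flat-blade screwdriver 129 mm long (bare shaft 20), 80 g. The shortest of six, already home in the other end clip. Origin: on the axis, mid grip; x to the blade tip, z up. Black octagonal handle, 20 across flats (flats at sides and top), x -46 to +22; neck 14 diameter, 24 long, centred at x = +40; collar 20 diameter to x = +63; then 6 mm steel shaft.
- clip_1: Inner spring clip 1 of 4. Origin: mid neck of a seated driver, 36 mm above the desk; x toward the seated driver's tip, y along the rail, z up. A seated driver's origin is at x = -40 mm, y = 0, z = 0 here, within 8 mm along x, its x axis along this x. clip_1 to clip_4 follow along -y, 48 mm apart; the end clips beyond them hold the longest and shortest, either way round.
- clip_2: Inner spring clip 2 of 4. Origin: mid neck of a seated driver, 36 mm above the desk; x toward the seated driver's tip, y along the rail, z up. Two spring-steel jaws 14 mm wide along x, tops 16 mm above the origin, mouth flared to 23 mm. A neck pressed straight down spreads them (about 6 N, more if off centre) and they snap over it; then it stops hard on the rail.
- clip_3: Inner spring clip 3 of 4. Origin: mid neck of a seated driver, 36 mm above the desk; x toward the seated driver's tip, y along the rail, z up. The rail is fixed to the desk: clip bar x -16 to +20 mm, top 12 mm below this origin; rubber-topped rest bar for the handles x -78 to -66 mm, top 10 mm below. Between them it is open to the desk: fingers can straddle a handle.
- clip_4: Inner spring clip 4 of 4. Origin: mid neck of a seated driver, 36 mm above the desk; x toward the seated driver's tip, y along the rail, z up. The driver goes in level and parallel to x, neck over the jaws, and is pressed until handle and neck rest on the rail (axis 36 mm above the desk).

How it is judged:
By the outcome, as a careful person would: the job done as asked, in the order asked, and still so for the second after the job is handed in, with the robot touching nothing.
It also fails if it takes over 96 s, if anything falls off the work surface, if the arm or the gripper's body presses on something with over 40 N, if the wrist force passes 120 N, or if a joint passes its speed limit or range.

ROBOT

A 7-joint arm with a two-finger parallel gripper is mounted at the origin on a cart in front of the work surface, level with it; the furniture and walls round the work are solid. World frame = base frame: x ahead of the robot, y to its left, z up, the work surface at z = 0. Lengths are in mm, angles in rad, forces in N, time in s.
With the tool pointing down it reaches from about 400 to 900 mm from the base axis. Payload 5.5 kg.
Tool frame: the origin (TCP) lies midway between the tips of the shut fingers; the grasp point (between the pads) lies 19 mm behind it (ctrl.tcp_to_grasp is the distance from the TCP to the grasp point, in mm); z points along the fingers, y is the line along which they close (so a half turn about z gives the same grasp; the last joint's range is limited). The gripper opens to 92 mm and grips with 3 to 60 N. Pads are 19 mm wide; open, the fingers measure 130 mm over their backs; the gripper's body (75 mm by 190 mm) begins 47 mm behind the grasp point.
Start: joints at [1.404, 0.501, -0.427, 1.55, 0.221, 1.138, -0.21], TCP at [270.88, -590.867, 226.729] pointing down, gripper open.
Joint ranges: [-2.88, 2.88], [-0.31, 2.03], [-1.54, 1.56], [0.2, 2.42], [-1.41, 4.55], [0.19, 2.02], [-2.57, 2.57]. Speed limits (rad/s): [2.57, 2.57, 3.14, 3.14, 3.14, 3.14, 3.14].

INTERFACE

Orientations are given as a rotation vector (axis times angle).
In Python, from bench import ctrl, read_camera gives the robot as it stands.
- The arm moves only by the tool send_rows, never from a script. Its argument "commands" is one flat list of numbers, 7 for each row, row after row: the shift along the world's x, y, z in mm, then the turn, a rotation vector about the world's x, y, z in degrees, then the closure, from 0 (fully open) to 1 (shut). In form: [dx, dy, dz, wx, wy, wz, gripper, dx, dy, dz, wx, wy, wz, gripper, ...]. A call has 1 to 10 rows; each row shifts and turns the commanded pose from where the row before left it; what a row does not reach is not made up. A row lasts 1/8 s, in which the tool goes at most 62.5 mm and 10.7 degrees, less where a joint would pass 70% of its speed; a pose out of reach is approached as far as the arm can. A call is refused whole if a number of a shift passes 62.5 or a number of a turn 10.7, either way. A call with a gripper value outside its range is refused whole. The fingers move at their own pace and stop on an object; "squeeze" is the grip in N (left out, the last holds). Time passes only in rows, so rows that do not move let the fingers close. It gives the time, the measured TCP pose, the force, the opening and the grip force at its end, in the units of the state.
- ctrl.sense(): the state, without advancing time (a new reading comes with each control period).
- read_camera(name): name is "side" or "top"; returns a dict with "image" (400x640x3 uint8, blue, green, red), "z_map" (400x640 float32, mm along the optical axis (not along the pixel's ray), 0 where there is no reading), "fx", "fy", "cx", "cy" (pixels), "k1" (the pictures are not rectified: a ray, as slopes to the right and down, at radius r is drawn at 1 + k1 r^2 times it, then the intrinsics apply), "R" (3x3) and "t" (3): a world point X has camera coordinates R X + t. Camera axes: x right, y down, z forward; pixel columns grow to the right and rows downward; lengths in mm; the calibration is good to about 2 mm. A picture is of the moment at which its call begins.
- ctrl.finish_job(): hands the job in; it is judged then, once.
The state is a dict: "t": time; "q": joint angles; "qd": joint speeds; "joint_efforts": joint torques, N m; "tcp_pos": TCP position; "tool_rot": TCP orientation; "contact_force": force on the tool from outside, world axes, zero at the start; "moment": the same for the moment, N m; "gripper_width": finger opening in mm; "finger_force": force on a finger pad.
Only numpy, scipy, OpenCV 4.12 (cv2) and the standard library are available. Lean on these libraries where they do the work, as an engineer would, in place of code of your own. Each camera call takes 0.05 s, during which the arm holds its last target. There are 200 camera calls.

## Working session

There is one attempt and no reset: what is moved stays moved. The work goes in short steps, Python scripts to look and compute and a tool call to move; the robot and the scene stay as the last step left them, time stands still between calls to the robot, and variables do not carry over. Pictures are saved under pics/ and viewed, at most 14 in all, crops included, and the job is handed in when it is done.

Besides the shell and the picture viewer there is one more tool, called after "Call:" as name(argument=value, ...), one argument or row to a line, values as JSON. send_rows: Moves the arm, as the interface text tells. Its arguments: {"type":"object","properties":{"commands":{"type":"array"},"squeeze":{"type":"number"}},"required":["commands"]}

```bash
mkdir -p pics; ls; python3 - <<'E'
from bench import ctrl, read_camera
import cv2,numpy as np
for n in("top","side"):
    d=read_camera(n); cv2.imwrite(f"pics/{n}0.png",d["image"])
    print(n,d["fx"],d["fy"],d["cx"],d["cy"],d["k1"],np.round(d["R"],3).tolist(),np.round(d["t"],1))
    np.savez(f"{n}0.npz",**d)
s=ctrl.sense(); print({k:np.round(v,3) for k,v in s.items()}, ctrl.tcp_to_grasp)
E
```

```text
pics
top 486.6221183177783 486.6221183177783 308.3514008600174 203.6391091365041 -0.08075896427001364 [[0.019, -1.0, -0.013], [-0.99, -0.017, -0.143], [0.143, 0.015, -0.99]] [ -44.2  507.9 1338.3]
side 396.00348044724063 396.00348044724063 319.2893810445685 195.99548346786938 0.008695323930077355 [[-0.98, -0.197, -0.021], [-0.111, 0.633, -0.766], [0.164, -0.748, -0.643]] [471.2 125.3 931.3]
{'t': np.float64(0.1), 'q': array([ 1.404,  0.502, -0.427,  1.551,  0.221,  1.138, -0.21 ]), 'qd': array([ 0.   , -0.003, -0.   , -0.001, -0.001,  0.001, -0.001]), 'joint_efforts': array([-1.0000e-02, -5.6787e+01, -5.8390e+00, -2.7992e+01, -6.9000e-02,
        2.4000e-02,  0.0000e+00]), 'tcp_pos': array([ 270.548, -590.321,  225.792]), 'tool_rot': array([-3.068, -0.67 ,  0.   ]), 'contact_force': array([0.572, 0.546, 0.593]), 'moment': array([0.018, 0.001, 0.059]), 'finger_force': np.float64(0.0), 'gripper_width': np.float64(91.876)} 18.8
```

View pics/top0.png

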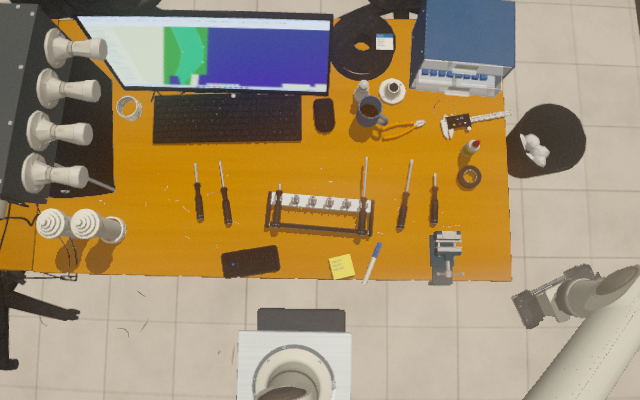

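View pics/side0.png

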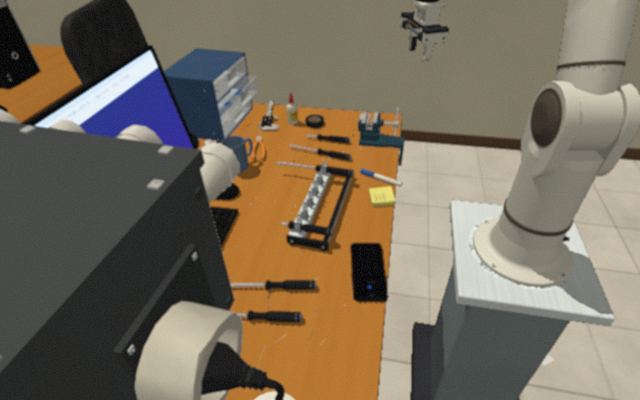

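```bash
python3 - <<'E'
import cv2
im=cv2.imread("pics/top0.png")
L=im[150:240,185:285]; R=im[150:240,355:455]; M=im[170:245,260:380]
big=lambda a,s:cv2.resize(a,None,fx=s,fy=s,interpolation=cv2.INTER_CUBIC)
cv2.imwrite("pics/cL.png",cv2.hconcat([big(im[155:235,185:245],6.5),big(im[150:230,390:450],6.5)]))
cv2.imwrite("pics/cM.png",big(im[150:245,258:383],6))
E
```

```text
(no output)
```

View pics/cL.png

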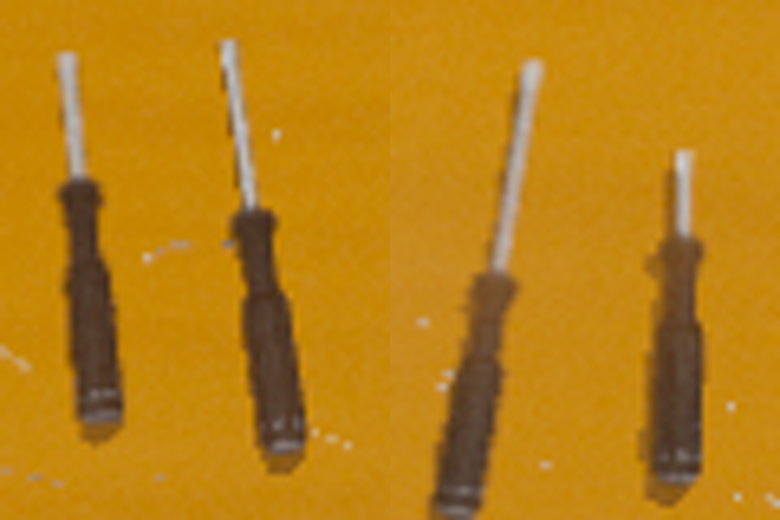

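View pics/cM.png

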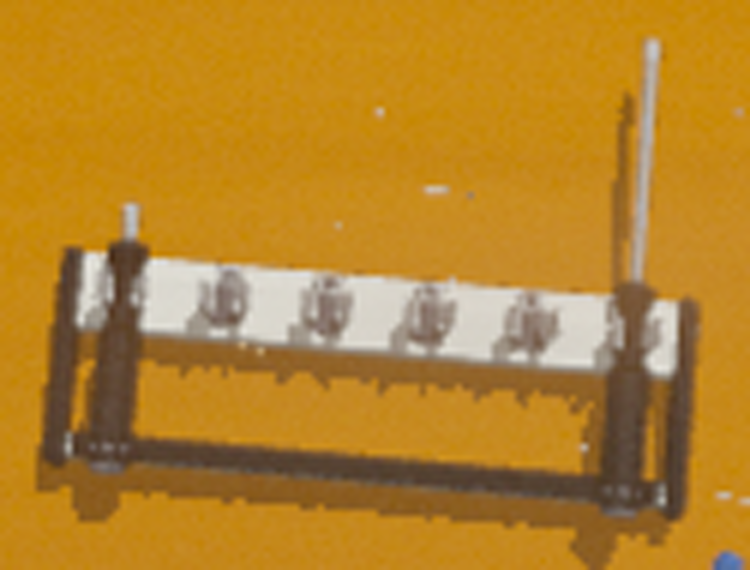

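Both pictures show the tips pointing up in the image (+x). The shortest driver is in the left (+y) end clip and the longest in the right. Loose from left to right: A (198,190) is medium_short, B (225,193) medium_long, C (405,195) long and D (434,200) short. Next I compute poses.

```bash
cat > h.py <<'E'
import numpy as np,cv2
def ray(d,p,z):
    "pixel -> world point on plane z"
    k=float(d["k1"]);u=np.array([(p[0]-d["cx"])/d["fx"],(p[1]-d["cy"])/d["fy"]]);s=u.copy()
    for _ in range(20): s=u/(1+k*(s@s))
    R,t=np.array(d["R"]),np.array(d["t"]);o=-R.T@t;v=R.T@np.array([*s,1.])
    return o+v*(z-o[2])/v[2]
def pixel(d,X):
    c=np.array(d["R"])@X+np.array(d["t"]);s=c[:2]/c[2];s=s*(1+float(d["k1"])*(s@s))
    return np.array([d["fx"]*s[0]+d["cx"],d["fy"]*s[1]+d["cy"]])
E
python3 - <<'E'
from h import *
d=np.load("top0.npz")
f=lambda p,o,s:(o[0]+(p[0]+.5)/s-.5,o[1]+(p[1]+.5)/s-.5)
Lo=lambda p:f(p,(185,155),6.5); Ro=lambda p:f((p[0]-390,p[1]),(390,150),6.5); Mo=lambda p:f(p,(258,150),6)
S={"A medshort60":(Lo,10,(67,55),(79,182),(100,416),60),"B medlong80":(Lo,10,(229,42),(251,211),(282,448),80),
"C long100":(Ro,10,(534,64),(499,273),(456,512),100),"D short40":(Ro,10,(684,153),(684,239),(676,475),40),
"shortest20":(Mo,36,(131,206),(127,244),(108,462),20),"longest120":(Mo,36,(652,41),(636,286),(619,503),120)}
for n,(g,z,a,b,c,L) in S.items():
    a,b,c=[ray(d,g(p),z) for p in(a,b,c)]
    u=a-c; yaw=np.degrees(np.arctan2(u[1],u[0])); u/=np.linalg.norm(u)
    print(n,"shaft",round(np.linalg.norm(a-b)),"tot",round(np.linalg.norm(a-c)),L+109,"yaw",round(yaw,1),"orig from tip",np.round(a-u*(L+63))[:2],"from collar",np.round(b-u*63)[:2])
for p in [(224,300),(327,308),(430,318),(531,325)]: print("clip",np.round(ray(d,Mo(p),44),1))
# heights
R,t=d["R"],d["t"];v,w=np.mgrid[0:400,0:640];Z=d["z_map"]
uv=np.stack([w,v],-1).reshape(-1,1,2).astype(np.float32)
s=cv2.undistortPoints(uv,np.array([[d["fx"],0,d["cx"]],[0,d["fy"],d["cy"]],[0,0,1]]),np.array([d["k1"],0,0,0.])).reshape(400,640,2)
P=(np.dstack([s*Z[...,None],Z])-t)@R
for n,(y0,y1,x0,x1) in {"vise":(228,284,425,470),"tape":(160,192,452,490),"glue":(135,156,462,485),"mug":(75,135,345,412),"desk":(200,240,240,260),"phone":(245,280,220,282),"mouse":(95,130,312,336),"calip":(108,138,440,505),"rail":(185,240,262,378)}.items():
    q=P[y0:y1,x0:x1][Z[y0:y1,x0:x1]>0]; m=q[q[:,2]>12] ; print(n,"zmax",np.round(np.percentile(q[:,2],[50,99])),np.round(m.min(0)) if len(m) else"",np.round(m.max(0)) if len(m) else "")
E
```

```text
A medshort60 shaft 59 tot 165 169 yaw 8.2 orig from tip [506. 283.] from collar [507. 283.]
B medlong80 shaft 78 tot 186 189 yaw 9.9 orig from tip [493. 203.] from collar [495. 203.]
C long100 shaft 97 tot 206 209 yaw -10.3 orig from tip [ 488. -305.] from collar [ 490. -306.]
D short40 shaft 39 tot 145 149 yaw -2.5 orig from tip [ 506. -397.] from collar [ 506. -398.]
shortest20 shaft 18 tot 122 129 yaw -3.5 orig from tip [481.  53.] from collar [483.  53.]
longest120 shaft 119 tot 222 229 yaw -3.9 orig from tip [ 466. -186.] from collar [ 467. -187.]
clip [518.4   2.7  44. ]
clip [515.4 -45.7  44. ]
clip [511.5 -94.   44. ]
clip [ 509.  -141.3   44. ]
vise zmax [12. 96.] [ 292. -484.   12.] [ 434. -379.  122.]
tape zmax [ 3. 25.] [ 568. -533.   12.] [ 633. -468.   28.]
glue zmax [  6. 109.] [ 659. -517.   13.] [ 696. -480.  115.]
mug zmax [ 5. 96.] [ 721. -336.   12.] [ 903. -162.  105.]
desk zmax [1. 7.]  
phone zmax [ 8. 16.] [296.  48.  12.] [391. 205.  19.]
mouse zmax [27. 78.] [ 733. -106.   13.] [829. -40.  82.]
calip zmax [ 3. 18.] [ 717. -610.   12.] [ 798. -423.   22.]
rail zmax [ 3. 52.] [ 421. -222.   12.] [564.  88.  59.]
```

Call:
send_rows(
  commands=[49, 38.5, 0, 0, 0, -5.4, 0.5, 49, 38.5, 0, 0, 0, -5.4, 0.5, 49, 38.5, 0, 0, 0, -5.4, 0.5, 49, 38.5, 0, 0, 0, -5.4, 0.5, 49.5, 38.5, 0, 0, 0, -5.5, 0.5, 0, 0, -50, 0, 0, 0, 0.5, 0, 0, -50, 0, 0, 0, 0.5, 0, 0, -40, 0, 0, 0, 0.5, 0, 0, 0, 0, 0, 0, 0.5, 0, 0, 0, 0, 0, 0, 0.5],
  squeeze=45,
)

```text
t: 1.35
tcp_pos: [517.1, -398.9, 88.0]
tool_rot: [3.14, -0.068, 0.002]
contact_force: [0.7, -0.5, -0.8]
gripper_width: 46.0
finger_force: 0.0
```

```bash
cat >> h.py <<'E'
from scipy.spatial.transform import Rotation as Ro
def st():
    from bench import ctrl
    s=ctrl.sense();R=Ro.from_rotvec(s["tool_rot"]).as_matrix()
    print("t",round(float(s["t"]),2),"tcp",np.round(s["tcp_pos"],1),"yaw",round(np.degrees(np.arctan2(R[1,0],R[0,0])),1),"zax",np.round(R[:,2],3),"F",np.round(s["contact_force"],1),"w",round(float(s["gripper_width"]),1),"ff",round(float(s["finger_force"]),1),"q",np.round(s["q"],2))
E
python3 - <<'E'
from h import *
from bench import read_camera
st()
d=read_camera("top");cv2.imwrite("pics/d1.png",cv2.resize(d["image"][150:250,380:500],None,fx=6,fy=6,interpolation=cv2.INTER_CUBIC))
E
```

```text
t 1.35 tcp [ 517.1 -398.9   88. ] yaw -2.5 zax [ 0.001 -0.001 -1.   ] F [ 0.7 -0.5 -0.8] w 46.0 ff 0.0 q [ 0.87  0.65 -0.36  1.65  0.28  0.89 -1.21]
```

View pics/d1.png

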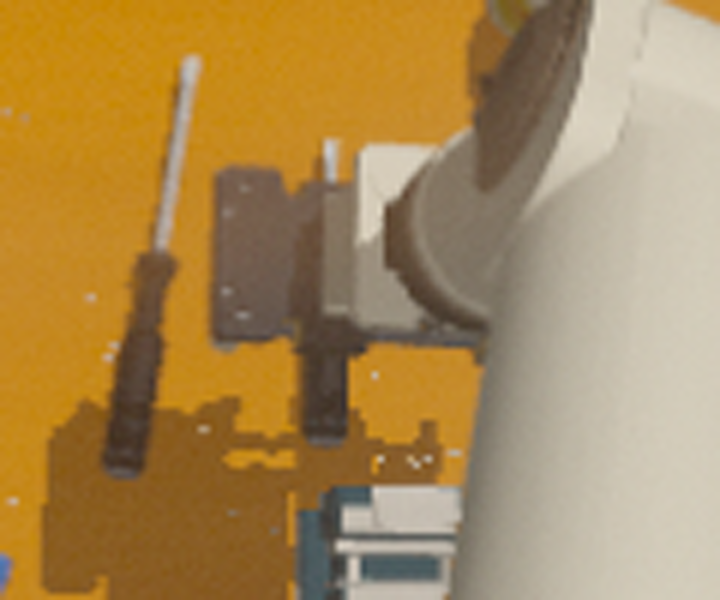

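The view shows the gripper straddling D: its shaft tip is at crop (331,145) and its butt at (326,438). The vise is clear below at (380,490). I go down and grip.

Call:
send_rows(
  commands=[0, 0, -40, 0, 0, 0, 0.5, 0, 0, -25, 0, 0, 0, 0.5, 0, 0, -12, 0, 0, 0, 0.5, 0, 0, -6, 0, 0, 0, 0.5, 0, 0, 0, 0, 0, 0, 0.5, 0, 0, 0, 0, 0, 0, 1, 0, 0, 0, 0, 0, 0, 1, 0, 0, 0, 0, 0, 0, 1, 0, 0, 0, 0, 0, 0, 1],
)

```text
t: 2.52
tcp_pos: [516.5, -398.4, 4.1]
tool_rot: [3.141, -0.068, 0.001]
contact_force: [-0.2, 1.9, 2.3]
gripper_width: 19.3
finger_force: 45.0
```

```bash
python3 -c "
from h import *
st()"
```

```text
t 2.52 tcp [ 516.5 -398.4    4.1] yaw -2.5 zax [ 0. -0. -1.] F [-0.2  1.9  2.3] w 19.3 ff 45.0 q [ 0.85  0.76 -0.32  1.67  0.33  0.76 -1.25]
```

Call:
send_rows(
  commands=[0, 0, 25, 0, 0, 0, 1, 0, 0, 45, 0, 0, 0, 1, -3.5, 50, 30, 0, 0, 0, 1, -3.5, 50, 0, 0, 0, -0.6, 1, -3.5, 50, 0, 0, 0, -0.6, 1, -3.5, 50, 0, 0, 0, 0, 1, -3.5, 50, 0, 0, 0, 0, 1, -3.5, 50, 0, 0, 0, 0, 1, -3.5, 50, 0, 0, 0, 0, 1, -3, 53, 0, 0, 0, 0, 1],
)

```text
t: 3.78
tcp_pos: [488.4, 5.6, 103.8]
tool_rot: [3.14, -0.102, 0.001]
contact_force: [0.0, -0.4, -1.8]
gripper_width: 19.2
finger_force: 45.0
```

Call:
send_rows(
  commands=[0, 0, 0, 0, 0, 0, 1, 0, 0, 0, 0, 0, 0, 1, 0, 0, 0, 0, 0, 0, 1],
)

```text
t: 4.15
tcp_pos: [488.7, 2.8, 103.6]
tool_rot: [3.139, -0.105, -0.0]
contact_force: [-0.4, -0.2, -1.4]
gripper_width: 19.2
finger_force: 45.0
```

```bash
python3 - <<'E'
from h import *
from bench import read_camera
st()
d=read_camera("top");np.savez("top2.npz",**d);e=read_camera("side")
a=cv2.resize(d["image"][150:245,255:385],None,fx=5,fy=5,interpolation=cv2.INTER_CUBIC)
cv2.imwrite("pics/d2.png",a)
cv2.imwrite("pics/d2s.png",cv2.resize(e["image"][130:260,260:400],None,fx=4.5,fy=4.5,interpolation=cv2.INTER_CUBIC))
E
```

```text
t 4.15 tcp [488.7   2.8 103.6] yaw -3.8 zax [-0.    -0.001 -1.   ] F [-0.4 -0.2 -1.4] w 19.2 ff 45.0 q [ 0.34  0.4  -0.47  2.05  0.26  0.75 -1.93]
```

View pics/d2.png

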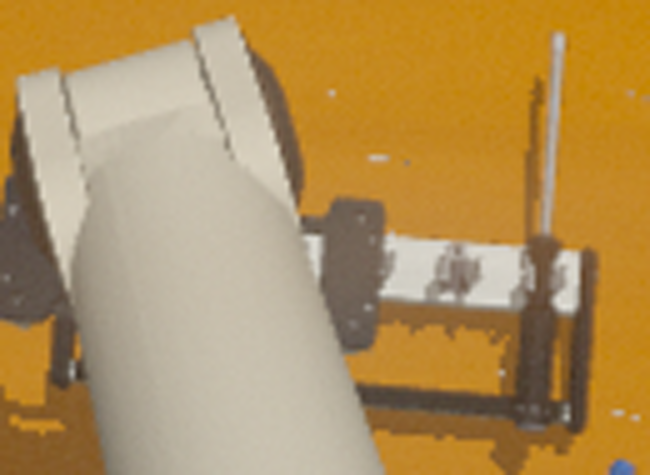

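View pics/d2s.png

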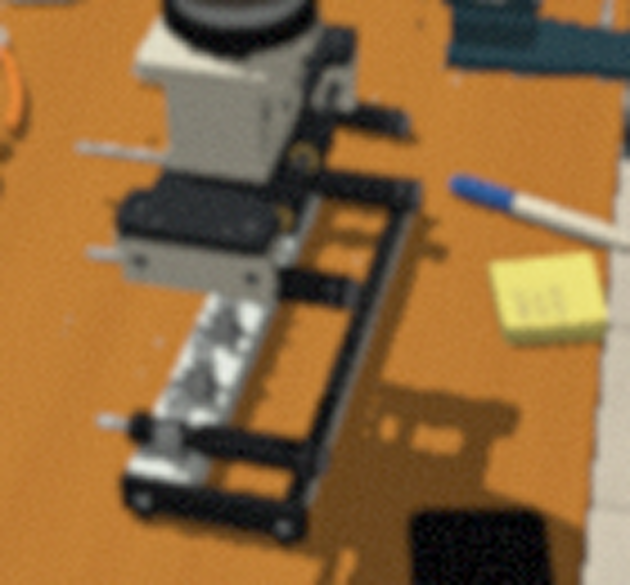

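The top view is blocked by the arm. The side view shows the driver held level between the fingers, with its tip at crop (90,252) and butt at (350,290). I check this against the expected projection.

```bash
cat >> h.py <<'E'
def chk(d,tcp,yaw,L,o,s,off=10,up=6):
    "project expected driver tip/butt (origin off behind TCP, up above it) into crop pixels"
    u=np.array([np.cos(np.radians(yaw)),np.sin(np.radians(yaw)),0]);O=np.array(tcp)+[0,0,up]-off*u
    for n,x in(("tip",63+L),("butt",-46)): print(n,np.round((pixel(d,O+x*u)-o)*s,1))
    for n,x in(("tip",63+L),("butt",-46)): print(n,"10 lower",np.round((pixel(d,O+x*u-[0,0,10])-o)*s,1))
E
python3 - <<'E'
from h import *
from bench import read_camera
st()
e=read_camera("side")
chk(e,[488.8,4.0,103.6],-3.7,40,np.array([260,130]),4.5)
for k in range(6):
    O=np.array([482,53,36.])-k*48*np.array([.0646,.998,0]); print(k,np.round((pixel(e,O+40*np.array([.998,-.0646,0]))-[260,130])*4.5))
E
```

```text
t 4.25 tcp [488.7   3.  103.6] yaw -3.8 zax [-0. -0. -1.] F [-0.6 -0.6 -1.1] w 19.3 ff 45.0 q [ 0.34  0.4  -0.47  2.05  0.26  0.75 -1.93]
tip [ 79.2 251.4]
butt [349.6 293.4]
tip 10 lower [ 80.9 265.9]
butt 10 lower [349.4 308. ]
0 [172. 431.]
1 [197. 372.]
2 [221. 317.]
3 [244. 266.]
4 [265. 219.]
5 [285. 174.]
```

Call:
send_rows(
  commands=[0, 1, -20, 0, 0, 0, 1, 0, 0, -20, 0, 0, 0, 1, 0, 0, -7, 0, 0, 0, 1, 0, 0, -3, 0, 0, 0, 1, 0, 0, -3, 0, 0, 0, 1, 0, 0, -3, 0, 0, 0, 1, 0, 0, -3, 0, 0, 0, 1],
)

```text
t: 5.18
tcp_pos: [489.0, 5.5, 44.9]
tool_rot: [3.14, -0.101, 0.001]
contact_force: [-0.5, 0.3, -0.9]
gripper_width: 19.1
finger_force: 45.0
```

```bash
python3 -c "
from h import *
st()"
```

```text
t 5.17 tcp [489.    5.5  44.9] yaw -3.7 zax [ 0.001 -0.    -1.   ] F [-0.5  0.3 -0.9] w 19.1 ff 45.0 q [ 0.29  0.5  -0.42  2.08  0.34  0.63 -2.  ]
```

Call:
send_rows(
  commands=[0, 0, -3, 0, 0, 0, 1, 0, 0, -3, 0, 0, 0, 1],
)

```text
t: 5.42
tcp_pos: [489.8, 5.7, 39.4]
tool_rot: [-3.14, 0.1, -0.003]
contact_force: [-0.4, -0.4, 4.9]
gripper_width: 19.8
finger_force: 45.0
```

Call:
send_rows(
  commands=[0, 0, -3, 0, 0, 0, 1, 0, 0, -3, 0, 0, 0, 1],
)

```text
t: 5.68
tcp_pos: [489.2, 5.6, 32.7]
tool_rot: [-3.14, 0.101, -0.001]
contact_force: [0.2, -0.6, -2.5]
gripper_width: 19.2
finger_force: 45.0
```

Call:
send_rows(
  commands=[0, 0, -3, 0, 0, 0, 1, 0, 0, 0, 0, 0, 0, 1],
)

```text
t: 5.92
tcp_pos: [488.4, 5.7, 30.0]
tool_rot: [3.14, -0.1, -0.001]
contact_force: [-1.8, 1.1, 7.6]
gripper_width: 19.2
finger_force: 45.0
```

Call:
send_rows(
  commands=[0, 0, -1.5, 0, 0, 0, 1, 0, 0, 0, 0, 0, 0, 1],
)

```text
t: 6.18
tcp_pos: [488.5, 5.7, 29.8]
tool_rot: [3.139, -0.1, -0.001]
contact_force: [-6.9, -0.3, 23.4]
gripper_width: 19.3
finger_force: 45.0
```

Call:
send_rows(
  commands=[0, 0, 1.5, 0, 0, 0, 0.72, 0, 0, 0, 0, 0, 0, 0.7, 0, 0, 0, 0, 0, 0, 0.7, 0, 0, 30, 0, 0, 0, 0.7, 0, 0, 40, 0, 0, 0, 0.7, 5, 54, 30, 0, 0, 4, 0.5, 5, 55, 0, 0, 0, 4, 0.5, 6, 56, 0, 0, 0, 3.9, 0.5, 6, 57, 0, 0, 0, 0, 0.5, 5, 57, 0, 0, 0, 0, 0.5],
)

```text
t: 7.42
tcp_pos: [515.8, 285.8, 129.3]
tool_rot: [3.133, 0.224, -0.001]
contact_force: [1.0, 0.2, 0.1]
gripper_width: 45.8
finger_force: 0.0
```

Call:
send_rows(
  commands=[0, 0, -40, 0, 0, 0, 0.5, 0, 0, 0, 0, 0, 0, 0.5, 0, 0, 0, 0, 0, 0, 0.5],
)

```text
t: 7.8
tcp_pos: [515.9, 283.5, 89.9]
tool_rot: [3.133, 0.223, -0.001]
contact_force: [0.2, 0.1, 0.6]
gripper_width: 45.8
finger_force: 0.0
```

```bash
python3 - <<'E'
from h import *
from bench import read_camera
st()
d=read_camera("top");np.savez("top3.npz",**d)
cv2.imwrite("pics/d3.png",cv2.resize(d["image"][150:245,180:380],None,fx=4,fy=4,interpolation=cv2.INTER_CUBIC))
E
```

```text
t 7.8 tcp [515.9 283.5  89.9] yaw 8.2 zax [-0.001 -0.001 -1.   ] F [0.2 0.1 0.6] w 45.8 ff 0.0 q [-0.14  0.59 -0.54  1.81  0.39  0.85 -2.29]
```

View pics/d3.png

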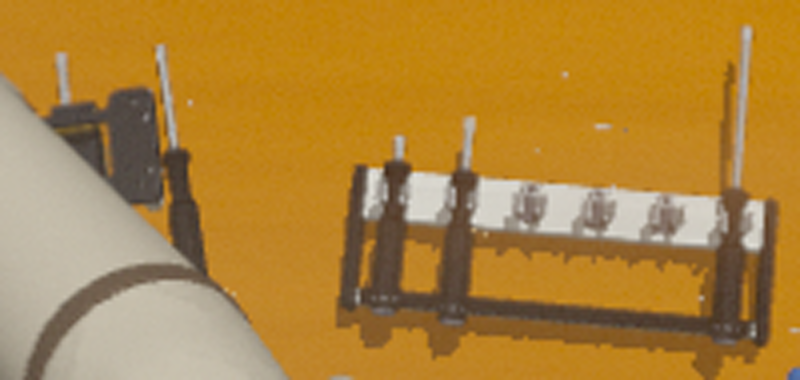

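The view shows D seated in clip 1, with its tip at (468,120) and its axis parallel to the neighbours. The gripper is over A, whose tip shows at (62,55).

Call:
send_rows(
  commands=[0, 0, -40, 0, 0, 0, 0.5, 0, 0, -28, 0, 0, 0, 0.5, 0, 0, -12, 0, 0, 0, 0.5, 0, 0, -6, 0, 0, 0, 0.5, 0, 0, 0, 0, 0, 0, 1, 0, 0, 0, 0, 0, 0, 1, 0, 0, 0, 0, 0, 0, 1, 0, 0, 0, 0, 0, 0, 1],
)

```text
t: 8.85
tcp_pos: [516.3, 284.9, 4.5]
tool_rot: [-3.133, -0.225, -0.002]
contact_force: [-0.3, -0.6, 3.8]
gripper_width: 19.2
finger_force: 45.0
```

```bash
python3 -c "
from h import *
st()"
```

```text
t 8.85 tcp [516.3 284.9   4.5] yaw 8.2 zax [ 0.001  0.001 -1.   ] F [-0.3 -0.6  3.8] w 19.2 ff 45.0 q [-0.19  0.71 -0.47  1.84  0.47  0.71 -2.36]
```

Call:
send_rows(
  commands=[0, 0, 25, 0, 0, 0, 1, 0, 0, 45, 0, 0, 0, 1, -5, -54, 30, 0, 0, -3, 1, -5, -54, 0, 0, 0, -3, 1, -5, -55, 0, 0, 0, -3, 1, -5, -55, 0, 0, 0, -2.9, 1, -5, -55, 0, 0, 0, 0, 1, -5, -54.4, 0, 0, 0, 0, 1, 0, 0, 0, 0, 0, 0, 1, 0, 0, -20, 0, 0, 0, 1],
)

```text
t: 10.1
tcp_pos: [487.2, -43.4, 84.8]
tool_rot: [3.14, -0.104, 0.006]
contact_force: [-0.0, -0.1, -1.2]
gripper_width: 19.1
finger_force: 45.0
```

Call:
send_rows(
  commands=[0, 0, 0, 0, 0, 0, 1, 0, 0, 0, 0, 0, 0, 1],
)

```text
t: 10.35
tcp_pos: [485.8, -41.9, 84.0]
tool_rot: [-3.14, 0.098, 0.0]
contact_force: [0.6, -0.5, -0.7]
gripper_width: 19.4
finger_force: 45.0
```

```bash
python3 - <<'E'
from h import *
from bench import read_camera
st()
e=read_camera("side")
cv2.imwrite("pics/d4.png",cv2.resize(e["image"][130:260,260:400],None,fx=4.5,fy=4.5,interpolation=cv2.INTER_CUBIC))
chk(e,[485.9,-42.8,83.7],-3.7,60,np.array([260,130]),4.5)
E
```

```text
t 10.35 tcp [485.8 -41.9  84. ] yaw -3.6 zax [-0.  0. -1.] F [ 0.6 -0.5 -0.7] w 19.4 ff 45.0 q [ 0.43  0.43 -0.47  2.06  0.3   0.71 -1.87]
tip [ 76.8 223.5]
butt [368.4 267.8]
tip 10 lower [ 78.3 237.4]
butt 10 lower [368.1 281.9]
```

View pics/d4.png

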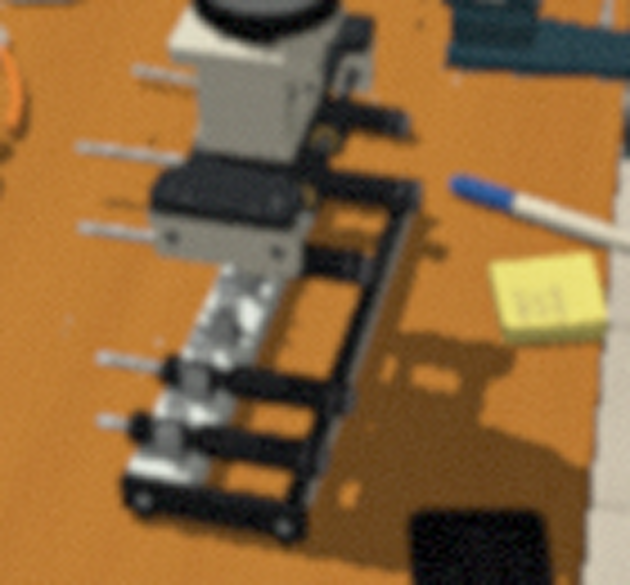

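The side view shows the clip 1 driver seated and parallel. The held driver's tip is at (80,227) and its butt at (367,267), matching the expected projection, so I press it in.

Call:
send_rows(
  commands=[0, 0, -20, 0, 0, 0, 1, 0, 0, -10, 0, 0, 0, 1, 0, 0, -6, 0, 0, 0, 1, 0, 0, -3, 0, 0, 0, 1, 0, 0, -3, 0, 0, 0, 1, 0, 0, -3, 0, 0, 0, 1],
)

```text
t: 11.15
tcp_pos: [487.1, -42.6, 39.6]
tool_rot: [3.14, -0.1, 0.004]
contact_force: [-0.2, 2.2, 5.3]
gripper_width: 19.6
finger_force: 45.0
```

Call:
send_rows(
  commands=[0, 0, -3, 0, 0, 0, 1, 0, 0, -3, 0, 0, 0, 1],
)

```text
t: 11.4
tcp_pos: [486.3, -42.8, 32.9]
tool_rot: [-3.14, 0.1, -0.002]
contact_force: [-0.3, 0.7, -2.8]
gripper_width: 19.6
finger_force: 45.0
```

Call:
send_rows(
  commands=[0, 0, -3, 0, 0, 0, 1, 0, 0, -1.5, 0, 0, 0, 1, 0, 0, 0, 0, 0, 0, 1],
)

```text
t: 11.78
tcp_pos: [485.6, -42.6, 30.1]
tool_rot: [3.139, -0.1, -0.0]
contact_force: [-8.3, 2.1, 26.5]
gripper_width: 19.0
finger_force: 45.0
```

Call:
send_rows(
  commands=[0, 0, 1.5, 0, 0, 0, 0.72, 0, 0, 0, 0, 0, 0, 0.7, 0, 0, 0, 0, 0, 0, 0.7, 0, 0, 30, 0, 0, 0, 0.7, 0, 0, 40, 0, 0, 0, 0.7, 3.5, 49.5, 0, 0, 0, 4, 0.5, 3.5, 49.5, 0, 0, 0, 4, 0.5, 3.5, 49.5, 0, 0, 0, 4, 0.5, 3.5, 49.5, 0, 0, 0, 1.6, 0.5, 3.8, 49.5, 0, 0, 0, 0, 0.5],
)

```text
t: 13.02
tcp_pos: [503.3, 205.7, 99.2]
tool_rot: [3.13, 0.271, -0.001]
contact_force: [0.4, -1.1, 0.4]
gripper_width: 45.9
finger_force: 0.0
```

Call:
send_rows(
  commands=[0, 0, 0, 0, 0, 0, 0.5, 0, 0, 0, 0, 0, 0, 0.5],
)

```text
t: 13.28
tcp_pos: [503.0, 203.8, 99.0]
tool_rot: [3.129, 0.272, -0.002]
contact_force: [-0.0, -0.1, 0.6]
gripper_width: 45.9
finger_force: 0.0
```

```bash
python3 - <<'E'
from h import *
from bench import read_camera
st()
d=read_camera("top")
cv2.imwrite("pics/d5.png",cv2.resize(d["image"][150:245,190:380],None,fx=4,fy=4,interpolation=cv2.INTER_CUBIC))
E
```

```text
t 13.28 tcp [503.  203.8  99. ] yaw 9.9 zax [-0.001 -0.001 -1.   ] F [-0.  -0.1  0.6] w 45.9 ff 0.0 q [ 0.02  0.51 -0.57  1.92  0.37  0.82 -2.15]
```

View pics/d5.png

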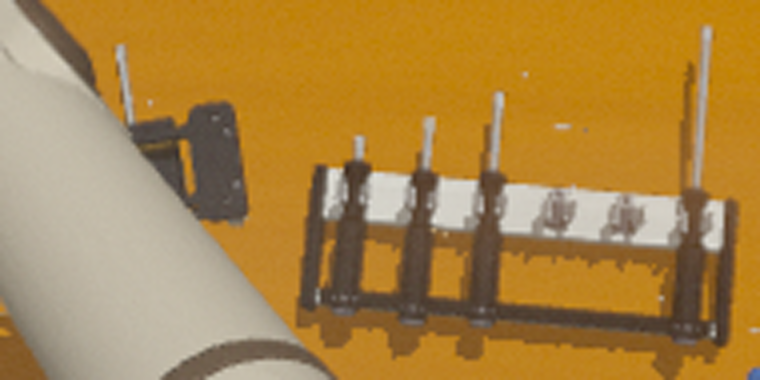

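The picture shows clips 1 and 2 filled, tips at (429,120) and (498,95), both straight. B's shaft runs from (121,48) under the gripper. I grip B.

Call:
send_rows(
  commands=[0, 0, -48, 0, 0, 0, 0.5, 0, 0, -30, 0, 0, 0, 0.5, 0, 0, -12, 0, 0, 0, 0.5, 0, 0, -6, 0, 0, 0, 0.5, 0, 0, 0, 0, 0, 0, 1, 0, 0, 0, 0, 0, 0, 1, 0, 0, 0, 0, 0, 0, 1, 0, 0, 0, 0, 0, 0, 1],
)

```text
t: 14.32
tcp_pos: [504.1, 204.8, 4.5]
tool_rot: [-3.13, -0.272, -0.002]
contact_force: [-1.1, 0.4, 4.7]
gripper_width: 19.2
finger_force: 45.0
```

Call:
send_rows(
  commands=[0, 0, 25, 0, 0, 0, 1, 0, 0, 45, 0, 0, 0, 1, -3.5, -49, 30, 0, 0, -4, 1, -3.5, -49, 0, 0, 0, -4, 1, -3.5, -49, 0, 0, 0, -4, 1, -3.5, -49, 0, 0, 0, -1.6, 1, -3.5, -49, 0, 0, 0, 0, 1, -3.6, -50.5, 0, 0, 0, 0, 1, 0, 0, 0, 0, 0, 0, 1, 0, 0, -20, 0, 0, 0, 1],
)

```text
t: 15.58
tcp_pos: [483.8, -91.5, 84.7]
tool_rot: [3.139, -0.103, 0.005]
contact_force: [0.7, 0.2, -1.4]
gripper_width: 19.2
finger_force: 45.0
```

Call:
send_rows(
  commands=[0, 0, 0, 0, 0, 0, 1, 0, 0, 0, 0, 0, 0, 1],
)

```text
t: 15.82
tcp_pos: [482.6, -90.0, 84.0]
tool_rot: [-3.14, 0.099, -0.0]
contact_force: [0.6, 0.3, -0.5]
gripper_width: 19.5
finger_force: 45.0
```

```bash
python3 - <<'E'
from h import *
from bench import read_camera
st()
e=read_camera("side")
cv2.imwrite("pics/d6.png",cv2.resize(e["image"][120:250,260:400],None,fx=4.5,fy=4.5,interpolation=cv2.INTER_CUBIC))
chk(e,[482.7,-90.8,83.7],-3.7,80,np.array([260,120]),4.5)
E
```

```text
t 15.82 tcp [482.6 -90.   84. ] yaw -3.6 zax [ 0.  0. -1.] F [ 0.6  0.3 -0.5] w 19.5 ff 45.0 q [ 0.53  0.44 -0.47  2.05  0.3   0.72 -1.77]
tip [ 72.5 215.1]
butt [387.1 260.7]
tip 10 lower [ 74.1 228.8]
butt 10 lower [386.7 274.7]
```

View pics/d6.png

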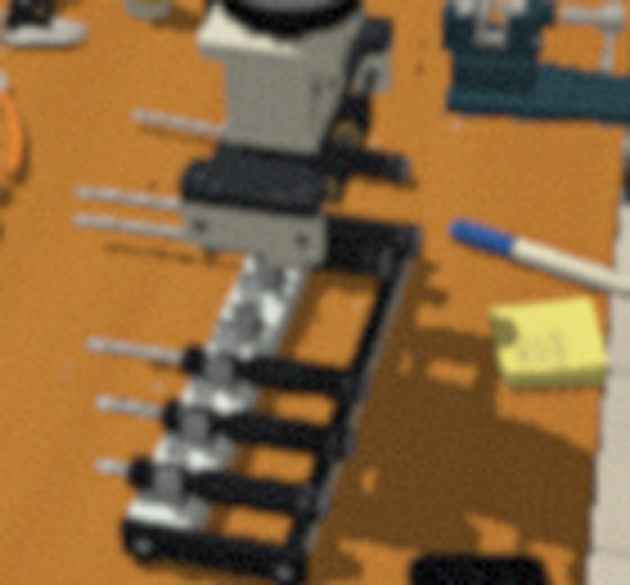

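The held driver's tip is at (77,219), where expected, and the two below it are seated level. I press it in.

Call:
send_rows(
  commands=[0, 0, -20, 0, 0, 0, 1, 0, 0, -10, 0, 0, 0, 1, 0, 0, -6, 0, 0, 0, 1, 0, 0, -3, 0, 0, 0, 1, 0, 0, -3, 0, 0, 0, 1, 0, 0, -3, 0, 0, 0, 1],
)

```text
t: 16.62
tcp_pos: [483.8, -90.8, 39.6]
tool_rot: [3.14, -0.1, 0.004]
contact_force: [-0.4, 0.5, 5.9]
gripper_width: 19.2
finger_force: 45.0
```

Call:
send_rows(
  commands=[0, 0, -3, 0, 0, 0, 1, 0, 0, -3, 0, 0, 0, 1],
)

```text
t: 16.88
tcp_pos: [482.9, -90.8, 32.9]
tool_rot: [-3.14, 0.1, -0.002]
contact_force: [0.6, 1.2, -1.8]
gripper_width: 19.2
finger_force: 45.0
```

Call:
send_rows(
  commands=[0, 0, -3, 0, 0, 0, 1, 0, 0, -1.5, 0, 0, 0, 1, 0, 0, 0, 0, 0, 0, 1],
)

```text
t: 17.25
tcp_pos: [482.3, -90.7, 30.2]
tool_rot: [3.139, -0.1, -0.001]
contact_force: [-8.7, 2.8, 27.3]
gripper_width: 19.5
finger_force: 45.0
```

Call:
send_rows(
  commands=[0, 0, 1.5, 0, 0, 0, 0.72, 0, 0, 0, 0, 0, 0, 0.7, 0, 0, 0, 0, 0, 0, 0.7, 0, 0, 30, 0, 0, 0, 0.7, 0, 0, 40, 0, 0, 0, 0.7, 4, -54, 0, 0, 0, -3, 0.5, 4, -54, 0, 0, 0, -3, 0.5, 4, -54, 0, 0, 0, -0.6, 0.5, 4.1, -54.5, 0, 0, 0, 0, 0.5, 0, 0, 0, 0, 0, 0, 0.5],
)

```text
t: 18.5
tcp_pos: [496.9, -313.9, 99.0]
tool_rot: [3.125, -0.295, -0.001]
contact_force: [-1.3, 0.6, -0.2]
gripper_width: 45.9
finger_force: 0.0
```

```bash
python3 - <<'E'
from h import *
from bench import read_camera
st()
d=read_camera("top")
cv2.imwrite("pics/d7.png",cv2.resize(d["image"][145:245,260:450],None,fx=4,fy=4,interpolation=cv2.INTER_CUBIC))
E
```

```text
t 18.5 tcp [ 496.9 -313.9   99. ] yaw -10.8 zax [-0.001 -0.003 -1.   ] F [-1.3  0.6 -0.2] w 45.9 ff 0.0 q [ 0.82  0.54 -0.39  1.81  0.27  0.84 -1.47]
```

View pics/d7.png

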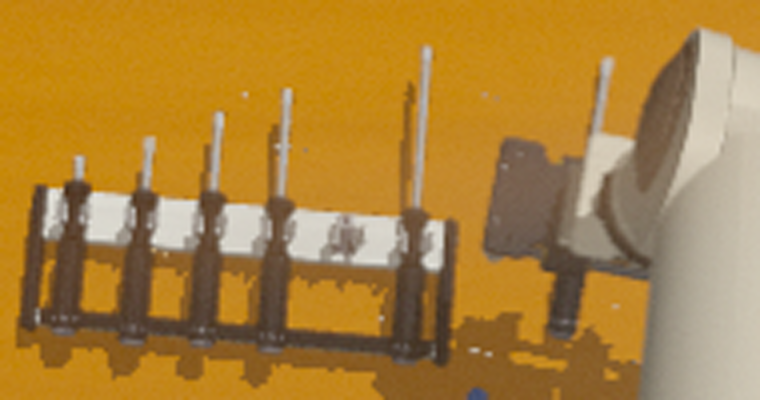

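Three loose drivers now stand in clips 1–3. Clip 4 at (347,235) is empty, and C is under the gripper with its tip at (606,62) and butt at (562,330). The measured y overshoots a little, so I let it settle.

Call:
send_rows(
  commands=[0, 0, 0, 0, 0, 0, 0.5, 0, 0, 0, 0, 0, 0, 0.5],
)

```text
t: 18.8
tcp_pos: [498.8, -305.4, 99.6]
tool_rot: [-3.128, 0.277, 0.001]
contact_force: [-0.6, 0.5, 0.7]
gripper_width: 45.8
finger_force: 0.0
```

Call:
send_rows(
  commands=[0, 0, -48, 0, 0, 0, 0.5, 0, 0, -30, 0, 0, 0, 0.5, 0, 0, -12, 0, 0, 0, 0.5, 0, 0, -6, 0, 0, 0, 0.5, 0, 0, 0, 0, 0, 0, 1, 0, 0, 0, 0, 0, 0, 1, 0, 0, 0, 0, 0, 0, 1, 0, 0, 0, 0, 0, 0, 1],
)

```text
t: 19.8
tcp_pos: [499.1, -307.7, 4.6]
tool_rot: [3.128, -0.281, 0.002]
contact_force: [-0.4, -0.1, 5.4]
gripper_width: 19.3
finger_force: 44.9
```

Call:
send_rows(
  commands=[0, 0, 25, 0, 0, 0, 1, 0, 0, 45, 0, 0, 0, 1, 0, 0, 30, 0, 0, 0, 1, -4.8, 42, 0, 0, 0, 3, 1, -4.8, 42, 0, 0, 0, 3, 1, -4.8, 42, 0, 0, 0, 0.6, 1, -4.8, 42.6, 0, 0, 0, 0, 1, 0, 0, 0, 0, 0, 0, 1, 0, 0, 0, 0, 0, 0, 1, 0, 0, -20, 0, 0, 0, 1],
)

```text
t: 21.05
tcp_pos: [481.0, -140.9, 84.8]
tool_rot: [3.138, -0.104, 0.006]
contact_force: [-0.3, -0.1, -1.3]
gripper_width: 19.1
finger_force: 44.9
```

Call:
send_rows(
  commands=[0, 0, 0, 0, 0, 0, 1, 0, 0, 0, 0, 0, 0, 1],
)

```text
t: 21.3
tcp_pos: [479.4, -139.7, 83.9]
tool_rot: [3.14, -0.103, 0.0]
contact_force: [-0.3, 0.2, -0.6]
gripper_width: 18.8
finger_force: 44.9
```

```bash
python3 - <<'E'
from h import *
from bench import read_camera
st()
e=read_camera("side")
cv2.imwrite("pics/d8.png",cv2.resize(e["image"][120:250,260:400],None,fx=4.5,fy=4.5,interpolation=cv2.INTER_CUBIC))
chk(e,[479.6,-138.7,83.7],-3.7,100,np.array([260,120]),4.5)
E
```

```text
t 21.3 tcp [ 479.4 -139.7   83.9] yaw -3.8 zax [ 0. -0. -1.] F [-0.3  0.2 -0.6] w 18.8 ff 44.9 q [ 0.62  0.45 -0.47  2.03  0.3   0.72 -1.67]
tip [ 68.4 165.7]
butt [404.3 212.3]
tip 10 lower [ 69.9 179.2]
butt 10 lower [403.8 226.1]
```

View pics/d8.png

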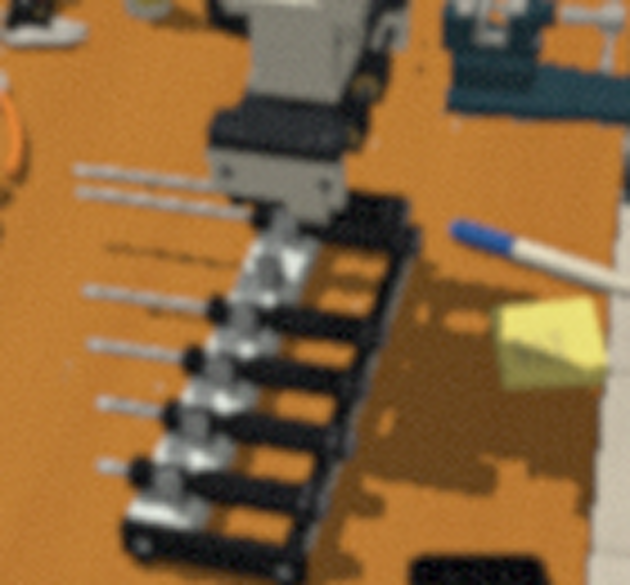

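The long driver's tip is at (76,170), close to the expected (68,166), and clip 4 at (270,265) is still empty. I press it in.

Call:
send_rows(
  commands=[0, 0, -20, 0, 0, 0, 1, 0, 0, -10, 0, 0, 0, 1, 0, 0, -6, 0, 0, 0, 1, 0, 0, -3, 0, 0, 0, 1, 0, 0, -3, 0, 0, 0, 1, 0, 0, -3, 0, 0, 0, 1],
)

```text
t: 22.1
tcp_pos: [480.7, -138.8, 39.7]
tool_rot: [3.139, -0.1, 0.004]
contact_force: [0.0, 1.2, 5.3]
gripper_width: 19.4
finger_force: 44.9
```

Call:
send_rows(
  commands=[0, 0, -3, 0, 0, 0, 1, 0, 0, -3, 0, 0, 0, 1],
)

```text
t: 22.35
tcp_pos: [479.8, -138.7, 32.8]
tool_rot: [3.14, -0.1, 0.002]
contact_force: [0.8, -0.2, -2.1]
gripper_width: 19.4
finger_force: 44.9
```

Call:
send_rows(
  commands=[0, 0, -3, 0, 0, 0, 1, 0, 0, -1.5, 0, 0, 0, 1, 0, 0, 0, 0, 0, 0, 1],
)

```text
t: 22.72
tcp_pos: [479.2, -138.6, 30.3]
tool_rot: [3.139, -0.1, -0.001]
contact_force: [-7.8, 3.5, 28.2]
gripper_width: 19.3
finger_force: 45.0
```

Same snap signature. I release, lift and back off to the right, clear of the rail in the top view.

Call:
send_rows(
  commands=[0, 0, 1.5, 0, 0, 0, 0.72, 0, 0, 0, 0, 0, 0, 0.7, 0, 0, 0, 0, 0, 0, 0.7, 0, 0, 30, 0, 0, 0, 0.7, 0, 0, 50, 0, 0, 0, 0.7, 0, -40, 50, 0, 0, 0, 0.5, 0, -50, 30, 0, 0, 0, 0.5, 0, -50, 0, 0, 0, 0, 0.5, 0, -40, 0, 0, 0, 0, 0.5, 0, 0, 0, 0, 0, 0, 0.5],
)

```text
t: 23.98
tcp_pos: [477.6, -322.3, 187.7]
tool_rot: [3.139, -0.111, -0.002]
contact_force: [0.5, 1.0, -0.0]
gripper_width: 45.9
finger_force: 0.0
```

Call:
send_rows(
  commands=[0, 0, 0, 0, 0, 0, 0.5, 0, 0, 0, 0, 0, 0, 0.5, 0, 0, 0, 0, 0, 0, 0.5],
)

```text
t: 24.35
tcp_pos: [479.6, -316.5, 188.5]
tool_rot: [-3.14, 0.097, 0.0]
contact_force: [0.0, 0.1, -0.6]
gripper_width: 46.1
finger_force: 0.0
```

```bash
python3 - <<'E'
from h import *
from bench import read_camera
st()
d=read_camera("top");e=read_camera("side")
r=lambda a:cv2.resize(a,None,fx=4,fy=4,interpolation=cv2.INTER_CUBIC)
a=r(d["image"][150:245,262:382]);b=r(e["image"][130:260,270:355]);b=b[:,:310]
b=b[70:70+a.shape[0]]
cv2.imwrite("pics/d9.png",cv2.hconcat([a,b])[:600,:800])
# handle-top heights
Z=d["z_map"];s=cv2.undistortPoints(np.stack(np.meshgrid(range(640),range(400)),-1).reshape(-1,1,2).astype(np.float32),np.array([[d["fx"],0,d["cx"]],[0,d["fy"],d["cy"]],[0,0,1]]),np.array([d["k1"],0,0,0.])).reshape(400,640,2)
P=((np.dstack([s*Z[...,None],Z])-d["t"])@d["R"])[Z>0]
u=np.array([.998,-.0646]);v=np.array([.0646,.998])
for k in range(6):
    q=P[:,:2]-(np.array([482,53.])-k*48*v);x=q@u;y=q@v
    print(k,[round(float(np.median(P[(abs(y)<5)&(x>a)&(x<b)&(P[:,2]>15)][:,2])),1) for a,b in((-42,-25),(-15,20),(52,62))])
E
```

```text
t 24.35 tcp [ 479.6 -316.5  188.5] yaw -3.6 zax [-0.  0. -1.] F [ 0.   0.1 -0.6] w 46.1 ff 0.0 q [ 0.9   0.41 -0.46  1.78  0.21  1.   -1.27]
0 [46.6, 46.7, 45.9]
1 [47.1, 46.5, 44.1]
2 [46.9, 46.5, 45.6]
3 [46.4, 47.5, 46.1]
4 [45.7, 45.5, 46.4]
5 [45.9, 46.0, 46.6]
```

View pics/d9.png

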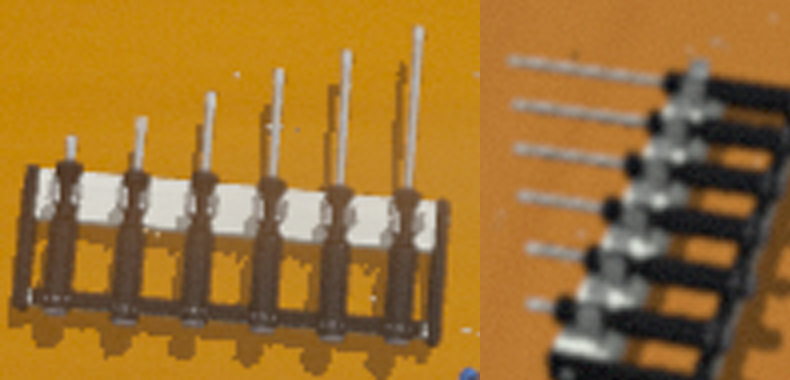

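All six drivers stand in order of length, tips rising from (70,140) to (418,30). Handle and collar tops are level at about 46 mm, the same as the two end drivers. I hand the job in.

```bash
python3 -c "
from bench import ctrl
print(ctrl.finish_job())"
```

```text
the job is handed in; nothing more can be done
None
```

The job is handed in after about 24 s of robot time: all four loose screwdrivers are pressed home, the six stand in order of length with handles the same way, and the robot is clear of the rail.

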